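# Tilt-test sealed housings and reject the rattler

## Task

One of the three sealed black housings has a loose core inside. Find it by tipping the cradles: push a yellow pad all the way down, wait a moment and let go; a sound housing swings back level, the rattler stays tipped. Once one has stayed tipped on its own, lift that rattler out and lay it flat, right side up, inside the red tray; leave the two sound housings level in their cradles and do not disturb the loose terminal strip, flask and screwdriver near the robot.

Things in the scene. Friction and masses are not known exactly. Their poses are not given: they have to be found in the camera images.
- tester: Tilt tester: aluminium base 170 x 340 x 12 mm fixed to the bench, with three rocking cradles side by side, at +130 mm (1), 0 (2) and -130 mm (3) along its y. Origin: centre of its underside. Its x axis points roughly away from the robot; place and yaw differ each time. Each cradle rocks about a pivot parallel to the tester's y, 60 mm above the bench below its middle.
- cradle1 (a joint): Tilt of the left (+y of the tester) cradle, rad: 0 level, positive with its yellow-pad (robot) end down; stops at -0.28 and 0.28. Springs centre it; about 1 N on the pad tips it. Released, with a sound housing or empty, it returns within 0.08 of level in 1 s. With the rattler, once held fully tipped for half a second so the core slides, it stays at the stop. All start level.
- cradle2 (a joint): Tilt of the middle cradle, rad: 0 level, positive with its yellow-pad (robot) end down; stops at -0.28 and 0.28. Springs centre it; about 1 N on the pad tips it. Released, with a sound housing or empty, it returns within 0.08 of level in 1 s. With the rattler, once held fully tipped for half a second so the core slides, it stays at the stop. All start level.
- cradle3 (a joint): Tilt of the right (-y of the tester) cradle, rad: 0 level, positive with its yellow-pad (robot) end down; stops at -0.28 and 0.28. Springs centre it; about 1 N on the pad tips it. Released, with a sound housing or empty, it returns within 0.08 of level in 1 s. With the rattler, once held fully tipped for half a second so the core slides, it stays at the stop. All start level.
- pad1 (a point): Centre of the top of the left (+y of the tester) cradle's yellow press pad (36 mm diameter, at its robot-side end): when level 90 mm above the bench and 115 mm from the pivot along the tester's -x. Fully pressed it is 57 mm above the bench, 4 mm nearer the robot. An equal steel disc at the far end is its counterweight.
- pad2 (a point): Centre of the top of the middle cradle's yellow press pad (36 mm diameter, at its robot-side end): when level 90 mm above the bench and 115 mm from the pivot along the tester's -x. Fully pressed it is 57 mm above the bench, 4 mm nearer the robot. An equal steel disc at the far end is its counterweight.
- pad3 (a point): Centre of the top of the right (-y of the tester) cradle's yellow press pad (36 mm diameter, at its robot-side end): when level 90 mm above the bench and 115 mm from the pivot along the tester's -x. Fully pressed it is 57 mm above the bench, 4 mm nearer the robot. An equal steel disc at the far end is its counterweight.
- seat1 (a point): Centre of the left (+y of the tester) cradle's tray floor: 63 mm above the bench when level, 3 mm above the pivot; turns with the cradle. End and corner lips stand 12 mm above this floor, with 1.5 mm play round the housing; the middle 84 mm of the long sides is open, for fingers.
- seat2 (a point): Centre of the middle cradle's tray floor: 63 mm above the bench when level, 3 mm above the pivot; turns with the cradle. End and corner lips stand 12 mm above this floor, with 1.5 mm play round the housing; the middle 84 mm of the long sides is open, for fingers.
- seat3 (a point): Centre of the right (-y of the tester) cradle's tray floor: 63 mm above the bench when level, 3 mm above the pivot; turns with the cradle. End and corner lips stand 12 mm above this floor, with 1.5 mm play round the housing; the middle 84 mm of the long sides is open, for fingers.
- housing1: Sealed black plastic housing, 120 x 50 x 42 mm (x, y, z), about 0.38 kg with its core; starts in the left (+y of the tester) cradle, its x along the tester's x. Origin: centre of its underside. The three look alike; exactly one, any of them, is the rattler. Grasp it across its 50 mm width.
- housing2: Sealed black plastic housing, 120 x 50 x 42 mm (x, y, z), about 0.38 kg with its core; starts in the middle cradle, its x along the tester's x. Origin: centre of its underside. The three look alike; exactly one, any of them, is the rattler. Grasp it across its 50 mm width.
- housing3: Sealed black plastic housing, 120 x 50 x 42 mm (x, y, z), about 0.38 kg with its core; starts in the right (-y of the tester) cradle, its x along the tester's x. Origin: centre of its underside. The three look alike; exactly one, any of them, is the rattler. Grasp it across its 50 mm width.
- reject_tray: Red open tray, 170 x 130 mm outside (x, y), 35 mm high, walls and floor 4 mm, fixed to the bench to the left or right of the tester. Origin: centre of its underside, on the bench.
- blue_bin: Blue stock bin with black parts, 170 x 130 x 55 mm, fixed, on the other side of the tester from the red tray. Origin: centre of its underside. Not used.
- strip2: Bystander: loose black terminal strip 140 x 60 x 30 mm between robot and tester. Origin: centre of its underside.
- flask: Bystander: white flask, 56 mm diameter, 130 mm tall, between the robot and the left-hand tray or bin. Origin: centre of its underside.
- orange_driver: Bystander: screwdriver with orange handle lying between robot and tester. Origin at its underside.
Mind the look-alikes: they are no part of the job. What is shaped like the housing3 but orange is not meant. What is shaped like the housing1 but purple is not meant.

How it is judged:
By the outcome, as a careful person would: the job done as asked, in the order asked, and still so for the second after the job is handed in, with the robot touching nothing.
It also fails if it takes over 72 s, if anything falls off the work surface, if the arm or the gripper's body presses on something with over 40 N, if the wrist force passes 120 N, or if a joint passes its speed limit or range.

## Robot

A 7-joint arm with a two-finger parallel gripper is mounted at the origin on the work surface. World frame = base frame: x ahead of the robot, y to its left, z up, the work surface at z = 0. Lengths are in m, angles in rad, forces in N, time in s.
With the tool pointing down it reaches from about 0.425 to 0.925 m from the base axis. Payload 6.8 kg.
Tool frame: the origin (TCP) lies midway between the tips of the shut fingers; the grasp point (between the pads) lies 19 mm behind it; x points along the fingers, z is the direction in which the jaws open and shut, and the axes are right-handed (so a half turn about x gives the same grasp; the last joint's range is limited). The gripper opens to 85 mm and grips with 20 to 120 N. Pads are 22 mm wide; open, the fingers measure 114 mm over their backs; the gripper's body (76 mm by 85 mm) begins 54 mm behind the grasp point. The pads swing forward as they close: fully open they stand 13 mm farther back than shut.
Start: joints at [1.195, 0.477, 0.022, 1.555, -0.011, 1.109, -0.083], TCP at [0.179, -0.651, 0.231] pointing down, gripper open.
Joint ranges: [-2.96, 2.96], [-0.34, 2.1], [-1.41, 1.46], [0.24, 2.44], [-1.37, 4.51], [0.17, 1.92], [-2.96, 2.96]. Speed limits (rad/s): [2.39, 2.39, 3.14, 3.14, 3.14, 3.14, 3.14].

## Interface

Orientations are given as a unit quaternion [w, x, y, z].
In Python, from station import bot gives the robot as it stands. The module is installed in compiled form; this text tells all that it offers.
- The arm moves only by the shell command python3 -m jog 'ROWS' [FORCE]. ROWS is text: rows parted by semicolons, each of 7 numbers parted by spaces: the shift along the tool's x, y, z in mm, then the turn, a rotation vector about the tool's x, y, z in units of 6 degrees (1.0 is 6 degrees), then the finger opening in mm, from 0 to 85.4. A call has 1 to 5 rows; each row shifts and turns the commanded pose from where the row before left it, along the tool's axes as they then stand; what a row does not reach is not made up. A row lasts 1/10 s, in which the tool goes at most 50 mm and 8.59 degrees, less where a joint would pass 70% of its speed; a pose out of reach is approached as far as the arm can. A call with a gripper value outside its range is refused whole. The fingers move at their own pace and stop on an object; FORCE is the grip in N (left out, the last holds). Time passes only in rows, so rows that do not move let the fingers close. It gives the time, the measured TCP pose, the force and the opening at its end, in the units of the state.
- bot.get_obs(): the state, without advancing time (a new reading comes with each control period).
- bot.read_camera(name): name is "scene" or "side" or "wrist"; returns (picture, depth): 384x512x3 uint8, red, green, blue; 384x512 float32, m along the optical axis (not along the pixel's ray), 0 where there is no reading.
- bot.calibration(name): a dict with "fx", "fy", "cx", "cy" (pixels), "T" (4x4, takes a point from camera to world coordinates). Camera axes: x right, y up, looking along -z (the intrinsics and any distortion apply to the point x, -y, -z); pixel columns grow to the right and rows downward; lengths in m; the calibration is good to about 2 mm. A picture is of the moment at which its call begins: read the wrist's pose just before it. calibration takes no time and is no camera call; for the wrist camera it gives the pose at the moment of the call.
- bot.hand_in(): hands the job in, once; it reports no verdict.
The state is a dict: "t": time; "q": joint angles; "joint_vel": joint speeds; "joint_torque": joint torques, N m; "eef_pos": TCP position; "tool_rot": TCP orientation; "contact_force": force on the tool from outside, world axes, zero at the start; "torque": the same for the moment, N m; "gripper_width": opening from 0.0 (shut) to 1.0 (fully open).
Only numpy, scipy, OpenCV 4.12 (cv2) and the standard library are available. Lean on these libraries where they do the work, as an engineer would, in place of code of your own. Each camera call takes 0.05 s, during which the arm holds its last target.

## Working session

There is one attempt and no reset: what is moved stays moved. The work goes in short steps, Python scripts to look and compute and a shell command to move; the robot and the scene stay as the last step left them, time stands still between calls to the robot, and variables do not carry over. Pictures are saved under pics/ and viewed, and the job is handed in when it is done.

```bash
mkdir -p pics; cat > h.py <<'E'
import numpy as np, cv2
from station import bot
from scipy.spatial.transform import Rotation as R
def snap(n,f):
    c=bot.calibration(n); p,d=bot.read_camera(n)
    cv2.imwrite('pics/'+f+'.png',p[:,:,::-1]); np.savez('pics/'+f+'.npz',p=p,d=d,**{k:np.array(c[k]) for k in c if not isinstance(c[k],str)})
    return c,p,d
def pts(c,d):
    v,u=np.mgrid[0:384,0:512]
    X=np.stack([(u-c['cx'])/c['fx']*d,-(v-c['cy'])/c['fy']*d,-d],-1)
    T=np.array(c['T']); return X@T[:3,:3].T+T[:3,3]
def st():
    o=bot.get_obs(); r=R.from_quat(np.roll(o['tool_rot'],-1)).as_matrix()
    print('t',o['t'],'p',np.round(o['eef_pos'],4),'F',np.round(o['contact_force'],1),'w',round(float(o['gripper_width']),3)); print(np.round(r,3))
    return o,r
E
python3 - <<'E'
from h import *
st()
for n in ['scene','side','wrist']:
    c,p,d=snap(n,n+'0'); print({k:c[k] for k in c if k!='T'}); print(np.round(c['T'],3), (d>0).mean())
E
```

```text
t 0.0 p [ 0.1784 -0.6504  0.2303] F [0.3 0.7 0.2] w 0.998
[[-0.001  0.964  0.265]
 [ 0.002  0.265 -0.964]
 [-1.    -0.    -0.002]]
{'fx': 375.23169573552804, 'fy': 375.23169573552804, 'cx': 252.2902420669111, 'cy': 193.1265502954525}
[[-0.72  -0.467  0.513  1.089]
 [ 0.694 -0.472  0.544  0.597]
 [-0.012  0.747  0.664  0.818]
 [ 0.     0.     0.     1.   ]] 0.9952901204427084
{'fx': 425.81241977545136, 'fy': 425.81241977545136, 'cx': 259.0897582948133, 'cy': 195.2125898307579}
[[ 0.982  0.114 -0.15   0.351]
 [-0.188  0.645 -0.74  -0.856]
 [ 0.012  0.755  0.655  0.819]
 [ 0.     0.     0.     1.   ]] 0.995758056640625
{'fx': 286.51606446656075, 'fy': 286.51606446656075, 'cx': 254.55534041069566, 'cy': 191.3289291071959}
[[ 0.264  0.93   0.256  0.243]
 [-0.964  0.255  0.07  -0.632]
 [-0.001 -0.265  0.964  0.373]
 [ 0.     0.     0.     1.   ]] 0.9960734049479166
```

View pics/scene0.png

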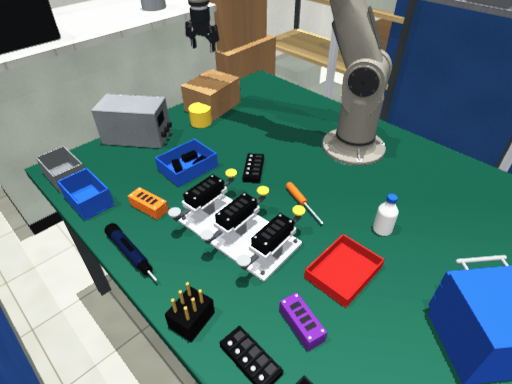

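View pics/side0.png

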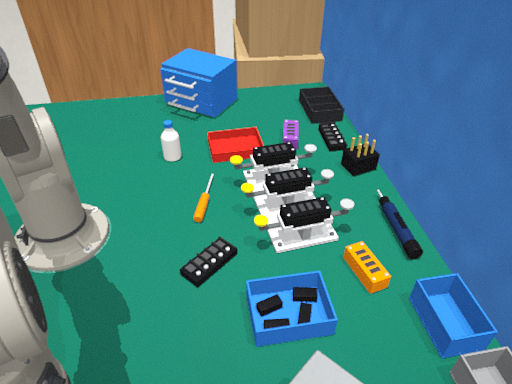

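Scene view: yellow pads sit at about (231,174), (263,191) and (299,211), the red tray is at (344,269), and the arm is off to the upper left. The side view shows the same layout. Next I'll measure positions.

```bash
cat > m.py <<'E'
from h import *
def ray(c,u,v,z):
    T=c['T'];r=T[:3,:3]@np.array([(u-c['cx'])/c['fx'],-(v-c['cy'])/c['fy'],-1.]);o=T[:3,3];return o+r*(z-o[2])/r[2]
def load(f): return np.load('pics/'+f+'.npz')
def blobs(f,lo,hi,zr,amin=30):
    L=load(f);c={k:L[k] for k in('fx','fy','cx','cy','T')};P=pts(c,L['d'])
    hsv=cv2.cvtColor(L['p'],cv2.COLOR_RGB2HSV)
    m=cv2.inRange(hsv,lo,hi)&(((P[...,2]>zr[0])&(P[...,2]<zr[1]))*255).astype('uint8')
    n,l,s,ce=cv2.connectedComponentsWithStats(m)
    return c,P,[(ce[i],s[i],l==i) for i in range(1,n) if s[i,4]>=amin]
if __name__=='__main__':
  for f in('scene0','side0'):
    print(f)
    c,P,B=blobs(f,(20,120,100),(35,255,255),(.05,.12))
    for ce,s,m in B: print('pad',ce.round(1),s[4],ray(c,*ce,.09).round(4),P[m].mean(0).round(4),np.median(P[m][:,2]).round(4))
    c,P,B=blobs(f,(0,150,80),(8,255,255),(-.02,.06),300)
    for ce,s,m in B:
        q=P[m]; q=q[q[:,2]>.028]; r=cv2.minAreaRect((q[:,:2]*1000).astype('float32')); print('red',ce,s[4],r)
    c,P,B=blobs(f,(0,0,0),(180,255,60),(.085,.125),300)
    for ce,s,m in B:
        q=P[m]; q=q[q[:,2]>.098]; 
        if len(q)>50: print('hous',ce.round(),s[4],q[:,2].max().round(4),cv2.minAreaRect((q[:,:2]*1000).astype('float32')))
    
  for f in('scene0','side0'):
    L=load(f);c={k:L[k] for k in('fx','fy','cx','cy','T')};P=pts(c,L['d'])
    x,y,z=P[...,0],P[...,1],P[...,2]
    tall=(z>.015)&(x>.3)&(x<1.1)&(abs(y)<.55)
    n,l,s,ce=cv2.connectedComponentsWithStats(tall.astype('uint8'))
    for i in range(1,n):
        if s[i,4]>60: q=P[l==i]; print(f,ce[i].round(),q.min(0).round(3),q.max(0).round(3))
E
python3 m.py
```

```text
scene0
pad [199.3 109.4] 272 [ 0.3323 -0.5001  0.09  ] [ 0.3058 -0.5385  0.0647] 0.0667
pad [230.8 172.9] 77 [ 0.5087 -0.114   0.09  ] [ 0.5068 -0.1163  0.0877] 0.0878
pad [262.6 190.7] 86 [0.4978 0.0148 0.09  ] [0.4959 0.0129 0.0877] 0.0879
pad [298.6 210.4] 102 [0.4857 0.1434 0.09  ] [0.484  0.1421 0.088 ] 0.0882
pad [188.2 288.8] 38 [0.858  0.1346 0.09  ] [0.8571 0.1326 0.0868] 0.0878
pad [181.1 296.8] 39 [0.8818 0.1403 0.09  ] [0.881  0.1385 0.087 ] 0.0884
pad [200.4 295.6] 40 [0.8491 0.1682 0.09  ] [0.8481 0.1666 0.0871] 0.0875
pad [193.4 303.4] 45 [0.8723 0.173  0.09  ] [0.8709 0.1702 0.0852] 0.0856
pad [173.7 305. ] 42 [0.9057 0.1459 0.09  ] [0.9051 0.1444 0.0875] 0.088
pad [186.  312.1] 47 [0.8967 0.1788 0.09  ] [0.8954 0.176  0.0852] 0.0857
red [343.49318885 269.46130031] 3230 ((505.0757141113281, 323.1590576171875), (175.0175018310547, 131.16641235351562), 1.9499844312667847)
hous [203. 190.] 589 0.1076 ((620.3316040039062, -107.12255859375), (121.80750274658203, 53.80168151855469), 3.5544238090515137)
hous [236. 210.] 649 0.1087 ((608.2720947265625, 22.38886260986328), (12
[... 2630 characters left out ...]
2 0.401 0.11 ]
side0 [333. 135.] [0.81  0.242 0.015] [0.875 0.384 0.034]
side0 [361. 156.] [0.824 0.102 0.015] [0.929 0.189 0.107]
side0 [202. 206.] [ 0.344 -0.018  0.015] [0.393 0.097 0.029]
side0 [400. 227.] [ 0.854 -0.243  0.015] [0.894 0.008 0.045]
side0 [208. 260.] [ 0.3   -0.231  0.015] [ 0.441 -0.102  0.034]
side0 [367. 265.] [ 0.702 -0.32   0.015] [ 0.774 -0.194  0.047]
side0 [293. 307.] [ 0.441 -0.406  0.015] [ 0.614 -0.271  0.059]
side0 [453. 314.] [ 0.808 -0.498  0.015] [ 0.911 -0.346  0.073]
side0 [269. 304.] [ 0.459 -0.338  0.015] [ 0.515 -0.298  0.03 ]
side0 [483. 360.] [ 0.808 -0.55   0.015] [ 0.911 -0.525  0.073]
side0 [318. 366.] [ 0.475 -0.55   0.146] [ 0.558 -0.51   0.154]
```

```bash
python3 -m jog '0 0 0 0.9 0 0 0; 0 0 0 0.85 0 0 0; 0 20 -28 0 0 0 0; 0 28 -38 0 0 0 0; 0 28 -38 0 0 0 0' 40
python3 -m jog '0 28 -38 0 0 0 0; 0 28 -38 0 0 0 0; 0 28 -38 0 0 0 0; 0 28 -38 0 0 0 0; 0 28 -38 0 0 0 0'
python3 -m jog '0 28 -38 0 0 0 0; 0 28 -38 0 0 0 0; 0 28 -38 0 0 0 0; 0 20 -25 0 0 0 0; 0 0 0 0 0 0 0'; python3 -c "
from h import *;st()"
```

```text
t: 0.65
eef_pos: [0.2457, -0.5396, 0.2308]
tool_rot: [0.52, 0.479, 0.521, -0.479]
contact_force: [1.2, -0.0, -0.2]
gripper_width: 0.144
t: 1.15
eef_pos: [0.3696, -0.338, 0.2313]
tool_rot: [0.521, 0.478, 0.521, -0.478]
contact_force: [2.0, -0.2, 0.8]
gripper_width: 0.001
t: 1.65
eef_pos: [0.4635, -0.1874, 0.2314]
tool_rot: [0.523, 0.477, 0.523, -0.475]
contact_force: [-1.0, -0.6, 0.4]
gripper_width: 0.001
t 1.65 p [ 0.4635 -0.1874  0.2314] F [-1.  -0.6  0.4] w 0.001
[[ 0.001  0.996  0.093]
 [ 0.002  0.093 -0.996]
 [-1.     0.002 -0.002]]
```

```bash
python3 -m jog '15 22 -32 0 0 0 0; 30 22 -31 0 0 0 0; 35 0 0 0 0 0 0; 20 0 0 0 0 0 0; 0 0 0 0 0 0 0'; python3 -c "
from h import *;st();snap('wrist','w1')"
```

```text
t: 2.15
eef_pos: [0.4968, -0.1262, 0.1284]
tool_rot: [0.519, 0.477, 0.523, -0.48]
contact_force: [0.2, -0.2, -0.1]
gripper_width: -0.0
t 2.15 p [ 0.4968 -0.1262  0.1284] F [ 0.2 -0.2 -0.1] w -0.0
[[-0.006  0.996  0.084]
 [ 0.001  0.084 -0.996]
 [-1.    -0.006 -0.001]]
```

View pics/w1.png

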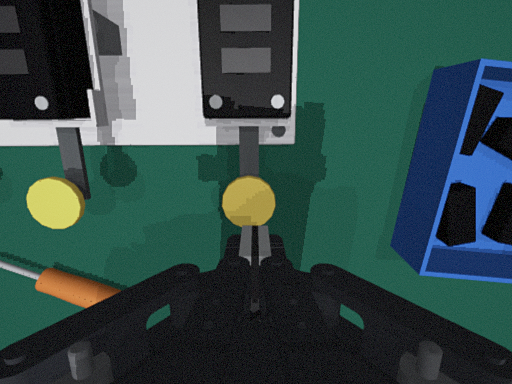

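```bash
python3 - <<'E'
from m import *
c,P,B=blobs('w1',(20,100,80),(35,255,255),(.05,.12),300)
for ce,s,m in B: print('pad',ce.round(1),s[4],ray(c,*ce,.09).round(4),P[m].mean(0).round(4))
c,P,B=blobs('w1',(0,0,0),(180,255,60),(.09,.12),300)
for ce,s,m in B: print(s,P[m].min(0).round(3),P[m].max(0).round(3))
E
```

```text
pad [248.2 201. ] 2126 [ 0.5061 -0.1202  0.09  ] [ 0.506  -0.1202  0.0899]
pad [ 55.4 202.3] 2357 [0.4944 0.0071 0.09  ] [0.4942 0.0074 0.0895]
[   0    0   76  120 7410] [ 0.548 -0.012  0.09 ] [0.613 0.023 0.108]
[ 198    0   96  119 7795] [ 0.558 -0.14   0.102] [ 0.62  -0.086  0.108]
```

```bash
python3 -m jog '25 7 -5 0 0 0 0; 20 0 0 0 0 0 0; 15 0 0 0 0 0 0; 9 0 0 0 0 0 0; 0 0 0 0 0 0 0'
```

```text
t: 2.7
eef_pos: [0.506, -0.121, 0.0625]
tool_rot: [0.52, 0.479, 0.52, -0.479]
contact_force: [0.0, 0.3, 0.5]
gripper_width: -0.0
```

```bash
python3 -m jog '4 0 0 0 0 0 0; 2 0 0 0 0 0 0; 0 0 0 0 0 0 0'; python3 -c "
from h import *;snap('side','s1')"
```

```text
t: 3.0
eef_pos: [0.5071, -0.1211, 0.06]
tool_rot: [0.521, 0.479, 0.52, -0.479]
contact_force: [-10.5, 0.5, 28.8]
gripper_width: -0.002
```

View pics/s1.png

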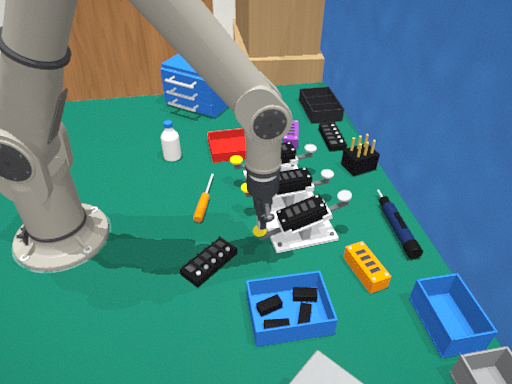

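The pad is at its stop, with a 29 N reaction; the side view shows cradle 3 tipped with its disc at (344,196). I'll ease off slightly, hold, then release.

```bash
python3 -m jog '-2 0 0 0 0 0 0; 0 0 0 0 0 0 0; 0 0 0 0 0 0 0; 0 0 0 0 0 0 0; 0 0 0 0 0 0 0'
python3 -m jog '0 0 0 0 0 0 0; 0 0 0 0 0 0 0;-15 0 0 0 0 0 0; -30 0 0 0 0 0 0; -25 0 0 0 0 0 0'
python3 -m jog '0 -5 -30 0 0 0 0; 0 -5 -40 0 0 0 0;0 -2 -40 0 0 0 0; 0 0 -18 0 0 0 0; 0 0 0 0 0 0 0'; python3 -c "
from h import *;st();snap('wrist','w2');snap('side','s2')"
```

```text
t: 3.55
eef_pos: [0.5071, -0.121, 0.0604]
tool_rot: [0.521, 0.479, 0.52, -0.478]
contact_force: [-3.9, 0.3, 12.7]
gripper_width: -0.001
t: 4.05
eef_pos: [0.5066, -0.1206, 0.1303]
tool_rot: [0.521, 0.479, 0.52, -0.478]
contact_force: [0.6, -1.1, 0.0]
gripper_width: -0.001
t: 4.55
eef_pos: [0.4838, 0.0094, 0.1295]
tool_rot: [0.522, 0.478, 0.522, -0.476]
contact_force: [0.4, -0.3, 0.6]
gripper_width: -0.001
t 4.55 p [0.4838 0.0094 0.1295] F [ 0.4 -0.3  0.6] w -0.001
[[ 0.002  0.996  0.09 ]
 [ 0.001  0.09  -0.996]
 [-1.     0.003 -0.001]]
```

View pics/s2.png

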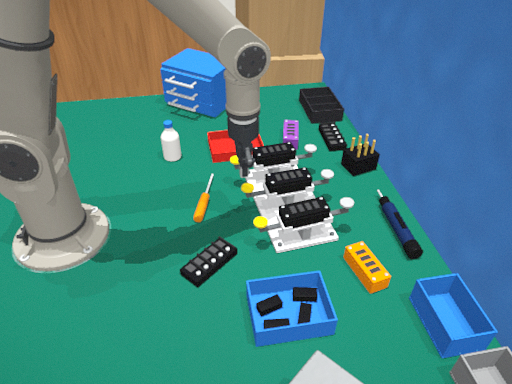

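View pics/w2.png

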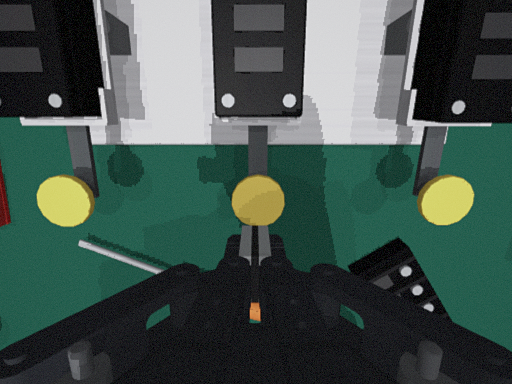

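Cradle 3 came back level: its pad is at (445,200) in the wrist view and (260,222) in the side view, so it's sound. Pad 2 is under the camera at (258,201).

```bash
python3 - <<'E'
from m import *
c,P,B=blobs('w2',(20,100,80),(35,255,255),(.05,.12),300)
for ce,s,m in B: print('pad',ce.round(1),s[4],ray(c,*ce,.09).round(4),P[m].mean(0).round(4))
E
python3 -m jog '25 11 2 0 0 0 0; 20 0 0 0 0 0 0; 15 0 0 0 0 0 0; 12 0 0 0 0 0 0; 0 0 0 0 0 0 0'
```

```text
pad [ 65.4 200.1] 2323 [0.4828 0.1367 0.09  ] [0.4825 0.1369 0.0896]
pad [257.6 200. ] 2128 [0.4942 0.0093 0.09  ] [0.4941 0.0093 0.0899]
pad [444.9 199.4] 2193 [ 0.5058 -0.1146  0.09  ] [ 0.5044 -0.1184  0.0847]
t: 5.15
eef_pos: [0.4947, 0.0029, 0.0593]
tool_rot: [0.521, 0.478, 0.519, -0.48]
contact_force: [-13.7, -3.4, 41.0]
gripper_width: 0.006
```

```bash
python3 -m jog '-3 0 0 0 0 0 0; 0 0 0 0 0 0 0; 0 0 0 0 0 0 0; 0 0 0 0 0 0 0; 0 0 0 0 0 0 0'
python3 -m jog '0 0 0 0 0 0 0; 0 0 0 0 0 0 0;-15 0 0 0 0 0 0; -30 0 0 0 0 0 0; -25 0 0 0 0 0 0'
python3 -m jog '0 -5 -30 0 0 0 0; 0 -5 -40 0 0 0 0;0 -2 -40 0 0 0 0; 0 0 -24 0 0 0 0; 0 0 0 0 0 0 0'; python3 - <<'E'
from m import *
st();snap('wrist','w3');snap('side','s3')
c,P,B=blobs('w3',(20,100,80),(35,255,255),(.03,.12),300)
for ce,s,m in B: print('pad',ce.round(1),s[4],ray(c,*ce,.09).round(4),P[m].mean(0).round(4))
E
```

```text
t: 5.65
eef_pos: [0.4951, 0.0033, 0.0602]
tool_rot: [0.521, 0.479, 0.52, -0.479]
contact_force: [-3.2, -3.1, 11.9]
gripper_width: -0.003
t: 6.15
eef_pos: [0.4946, 0.004, 0.1301]
tool_rot: [0.52, 0.479, 0.52, -0.479]
contact_force: [0.5, -0.3, 0.1]
gripper_width: 0.001
t: 6.65
eef_pos: [0.4712, 0.141, 0.1296]
tool_rot: [0.522, 0.478, 0.522, -0.476]
contact_force: [0.6, 0.2, -0.1]
gripper_width: -0.0
t 6.65 p [0.4712 0.141  0.1296] F [ 0.6  0.2 -0.1] w -0.0
[[ 0.001  0.996  0.089]
 [ 0.002  0.089 -0.996]
 [-1.     0.001 -0.002]]
pad [261.  199.1] 2155 [0.4824 0.1388 0.09  ] [0.4823 0.1388 0.0899]
pad [448.9 198.4] 2213 [0.4941 0.0146 0.09  ] [0.4928 0.011  0.085 ]
```

View pics/w3.png

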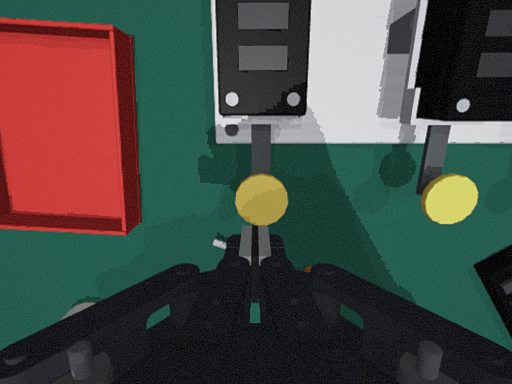

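Cradle 2 also came back level, with its pad at (449,198) about 5 mm low. That leaves cradle 1, whose pad is at (261,199), so I'll test it too.

```bash
python3 -m jog '25 11 2 0 0 0 0; 20 0 0 0 0 0 0; 15 0 0 0 0 0 0; 10 0 0 0 0 0 0; 0 0 0 0 0 0 0'
python3 -m jog '0 0 0 0 0 0 0; 0 0 0 0 0 0 0; 0 0 0 0 0 0 0; 0 0 0 0 0 0 0; 0 0 0 0 0 0 0'
python3 -m jog '0 0 0 0 0 0 0; 0 0 0 0 0 0 0;-15 0 0 0 0 0 0; -40 0 0 0 0 0 0; -45 0 0 0 0 0 0'
python3 -m jog '-40 0 0 0 0 0 85; 0 0 0 0 0 0 85; 0 0 0 0 0 0 85; 0 0 0 0 0 0 85;0 0 0 0 0 0 85'; python3 - <<'E'
from m import *
st();snap('wrist','w4');snap('side','s4')
c,P,B=blobs('w4',(20,100,80),(35,255,255),(.03,.12),300)
for ce,s,m in B: print('pad',ce.round(1),s[4],ray(c,*ce,.09).round(4),P[m].mean(0).round(4))
E
```

```text
t: 7.25
eef_pos: [0.4827, 0.1342, 0.06]
tool_rot: [0.52, 0.478, 0.52, -0.48]
contact_force: [-5.1, -3.9, 12.0]
gripper_width: -0.002
t: 7.75
eef_pos: [0.4826, 0.1341, 0.0601]
tool_rot: [0.52, 0.479, 0.519, -0.48]
contact_force: [-4.2, -2.6, 9.8]
gripper_width: -0.001
t: 8.25
eef_pos: [0.4816, 0.1345, 0.1595]
tool_rot: [0.52, 0.478, 0.521, -0.48]
contact_force: [0.7, 0.3, 0.7]
gripper_width: -0.0
t: 8.75
eef_pos: [0.4815, 0.1356, 0.1979]
tool_rot: [0.52, 0.478, 0.521, -0.479]
contact_force: [0.3, -0.7, -1.0]
gripper_width: 0.844
t 8.75 p [0.4815 0.1356 0.1979] F [ 0.3 -0.7 -1. ] w 0.844
[[-0.003  0.996  0.084]
 [-0.001  0.084 -0.996]
 [-1.    -0.003  0.001]]
pad [252.5 181.7] 888 [0.4874 0.1389 0.09  ] [0.4794 0.1384 0.0574]
pad [391.9 186.1] 1191 [0.4938 0.013  0.09  ] [0.4927 0.0105 0.0851]
```

View pics/w4.png

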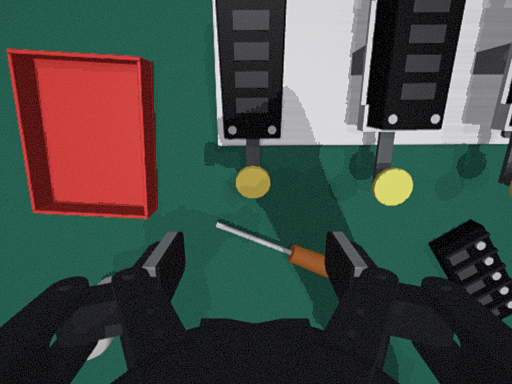

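View pics/s4.png

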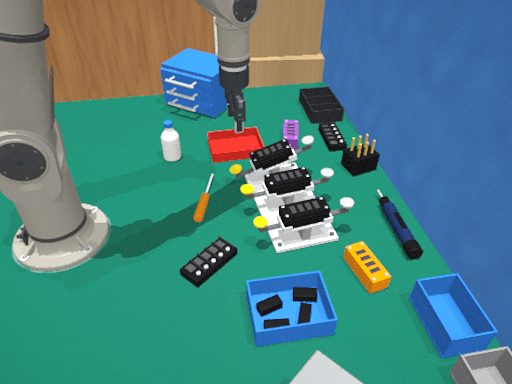

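Cradle 1 stayed tipped on its own: its pad, at (252,182) in the wrist view, measures z=0.057 a second after release. Housing 1 is the rattler. Next I'll measure its centreline for the grasp.

```bash
python3 - <<'E'
from m import *
for f in('w4','side0','scene0'):
    c,P,B=blobs(f,(0,0,0),(180,255,60),(.08,.135),300)
    for ce,s,m in B:
        q=P[m]
        if abs(q[:,1].mean()-.145)<.05 and q[:,0].mean()<.7:
            for a in(.55,.57,.59,.61,.63):
                k=q[abs(q[:,0]-a)<.004]
                if len(k): print(f,a,np.percentile(k[:,1],[2,98]).round(4),np.median(k[:,2]).round(3))
E
python3 -m jog '0 0 0 0 0 1.34 85; 0 0 0 0 0 1.34 85; 0 0 0 0 0 0 85'; python3 -c "
from h import *;st()"
```

```text
w4 0.55 [0.1211 0.1682] 0.094
w4 0.57 [0.1229 0.1704] 0.099
w4 0.59 [0.1245 0.1723] 0.105
w4 0.61 [0.1262 0.1741] 0.111
side0 0.55 [0.1161 0.159 ] 0.103
side0 0.57 [0.1168 0.1638] 0.101
side0 0.59 [0.1174 0.1664] 0.103
side0 0.61 [0.1197 0.1678] 0.103
side0 0.63 [0.1217 0.1716] 0.102
scene0 0.55 [0.124  0.1722] 0.103
scene0 0.57 [0.1271 0.1737] 0.104
scene0 0.59 [0.1296 0.1756] 0.103
scene0 0.61 [0.1291 0.1778] 0.103
scene0 0.63 [0.1312 0.1793] 0.103
t: 9.15
eef_pos: [0.4773, 0.1351, 0.1966]
tool_rot: [0.583, 0.545, 0.449, -0.402]
contact_force: [-0.3, -0.4, -0.4]
gripper_width: 0.991
t 9.15 p [0.4773 0.1351 0.1966] F [-0.3 -0.4 -0.4] w 0.991
[[ 0.273  0.958  0.087]
 [ 0.021  0.084 -0.996]
 [-0.962  0.274  0.003]]
```

```bash
python3 -m jog '10 40 -2 0 0 0 85; 10 39 -2 0 0 0 85; 35 0 0 0 0 0 85; 25 0 0 0 0 0 85; 0 0 0 0 0 0 85'; python3 -c "
from h import *;st();snap('wrist','w5')"
```

```text
t: 9.65
eef_pos: [0.5784, 0.1479, 0.1403]
tool_rot: [0.581, 0.545, 0.45, -0.404]
contact_force: [-0.6, -0.5, -0.3]
gripper_width: 0.999
t 9.65 p [0.5784 0.1479 0.1403] F [-0.6 -0.5 -0.3] w 0.999
[[ 0.269  0.959  0.084]
 [ 0.021  0.081 -0.996]
 [-0.963  0.27   0.002]]
```

View pics/w5.png

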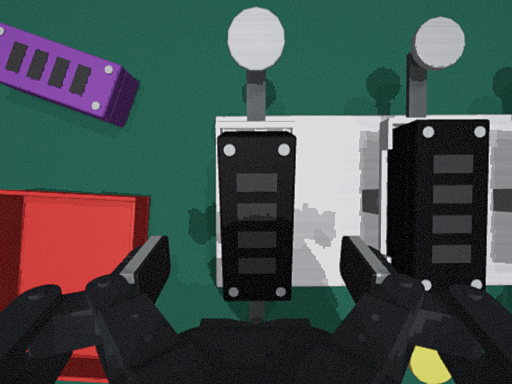

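The open fingers at (165,265) and (345,265) straddle housing 1 evenly, with its centre at (257,215). Descending now.

```bash
python3 -m jog '25 -2 0 0 0 0 85; 25 -1 0 0 0 0 85; 18 0 0 0 0 0 85; 6 0 0 0 0 0 85; 0 0 0 0 0 0 85' 70; python3 -m jog '0 0 0 0 0 0 40; 0 0 0 0 0 0 40; 0 0 0 0 0 0 40; 0 0 0 0 0 0 40;0 0 0 0 0 0 40'; python3 -m jog '0 0 0 0 0 0 40; 0 0 0 0 0 0 40'; python3 -c "
from h import *;st();snap('wrist','w6')"
```

```text
t: 10.2
eef_pos: [0.5974, 0.1504, 0.0729]
tool_rot: [0.583, 0.547, 0.449, -0.401]
contact_force: [0.3, -0.5, 1.0]
gripper_width: 0.991
t: 10.7
eef_pos: [0.5979, 0.1491, 0.0741]
tool_rot: [0.583, 0.547, 0.447, -0.401]
contact_force: [-3.6, -3.9, 8.7]
gripper_width: 0.573
t: 10.9
eef_pos: [0.5979, 0.149, 0.074]
tool_rot: [0.583, 0.547, 0.447, -0.401]
contact_force: [-3.1, -3.8, 9.4]
gripper_width: 0.578
t 10.9 p [0.5979 0.149  0.074 ] F [-3.1 -3.8  9.4] w 0.578
[[ 0.278  0.957  0.083]
 [ 0.022  0.08  -0.997]
 [-0.96   0.279  0.001]]
```

View pics/w6.png

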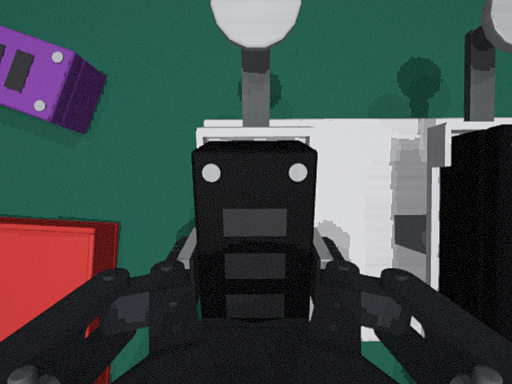

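```bash
python3 -m jog '-10 0 0 0 0 0 40; -20 0 0 0 0 0 40; -30 0 0 0 0 0 40; -30 0 0 0 0 0 40; -10 0 0 0 0 0 40'; python3 -m jog '0 0 0 0 0 -0.9 40; 0 0 0 0 0 -0.9 40; 0 0 0 0 0 -0.88 40; 0 0 0 0 0 0 40'; python3 -c "
from h import *;st();snap('side','s7');snap('scene','c7')"
```

```text
t: 11.45
eef_pos: [0.5697, 0.1483, 0.1713]
tool_rot: [0.583, 0.547, 0.448, -0.4]
contact_force: [0.5, 1.0, -3.6]
gripper_width: 0.573
t: 11.85
eef_pos: [0.5714, 0.1475, 0.1675]
tool_rot: [0.52, 0.479, 0.521, -0.479]
contact_force: [-0.1, -0.1, -3.6]
gripper_width: 0.574
t 11.85 p [0.5714 0.1475 0.1675] F [-0.1 -0.1 -3.6] w 0.574
[[-0.001  0.997  0.082]
 [ 0.001  0.082 -0.997]
 [-1.    -0.001 -0.001]]
```

View pics/s7.png

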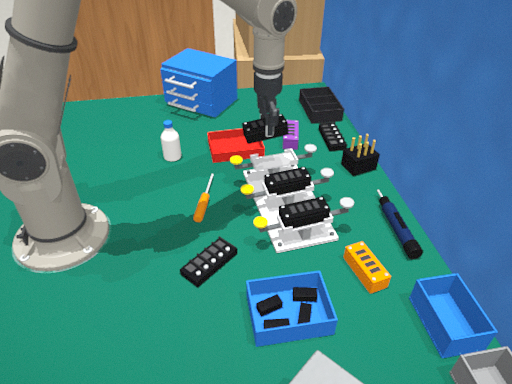

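View pics/c7.png

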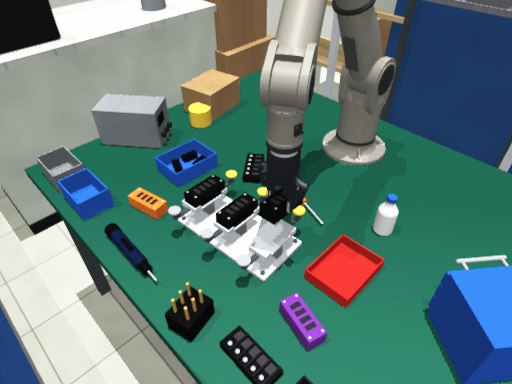

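```bash
python3 - <<'E'
from m import *
c,P,B=blobs('w4',(0,120,60),(8,255,255),(-.02,.06),300)
for ce,s,m in B:
    q=P[m]; q=q[q[:,2]>.028]; print(cv2.minAreaRect((q[:,:2]*1000).astype('float32')))
E
```

```text
((503.9883728027344, 320.9891052246094), (170.28672790527344, 131.43569946289062), 1.6348434686660767)
```

The housing is clear of the cradle and hanging level at (266,128) in the side view; the other two cradles are still level. The tray centre measures (0.504,0.321).

```bash
python3 -m jog '0 -7 -25 0 0 0 40; 0 -11 -40 0 0 0 40; 0 -11 -40 0 0 0 40; 0 -11 -40 0 0 0 40; 0 -8 -30 0 0 0 40'; python3 -m jog '20 0 0 0.5 0 0 40; 25 0 0 0 0 0 40; 25 0 0 0 0 0 40;0 0 0 0 0 0 40'; python3 -c "
from h import *;st();snap('wrist','w8')
snap('side','s8')"
```

```text
t: 12.45
eef_pos: [0.5041, 0.3209, 0.1682]
tool_rot: [0.521, 0.478, 0.521, -0.477]
contact_force: [0.8, 1.3, -2.9]
gripper_width: 0.571
t: 12.85
eef_pos: [0.5036, 0.3161, 0.0949]
tool_rot: [0.508, 0.489, 0.508, -0.494]
contact_force: [-0.7, -0.5, -4.1]
gripper_width: 0.575
t 12.85 p [0.5036 0.3161 0.0949] F [-0.7 -0.5 -4.1] w 0.575
[[-0.005  0.999  0.034]
 [-0.004  0.034 -0.999]
 [-1.    -0.005  0.004]]
```

View pics/w8.png

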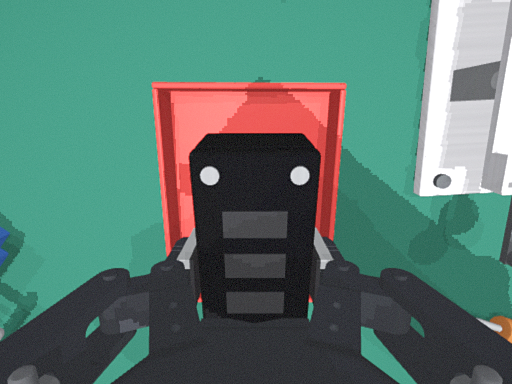

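View pics/s8.png

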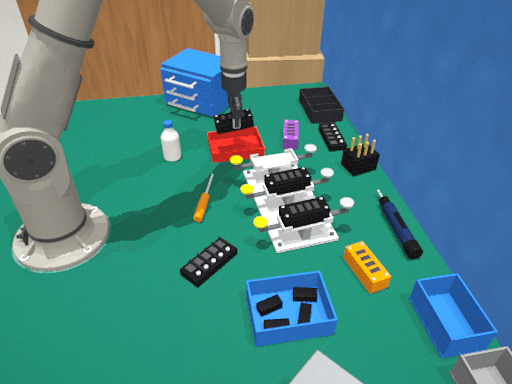

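The housing is centred over the tray: at (255,230) in the wrist view, with the tray walls at x=160 and 340. Lowering it now.

```bash
python3 -m jog '30 5 -4 0 0 0 40; 24 0 0 0 0 0 40; 14 0 0 0 0 0 40; 5 0 0 0 0 0 40; 0 0 0 0 0 0 40'; python3 -c "
from h import *;st()"
```

```text
t: 13.45
eef_pos: [0.512, 0.3226, 0.0259]
tool_rot: [0.508, 0.492, 0.508, -0.492]
contact_force: [-0.4, 0.3, -3.8]
gripper_width: 0.573
t 13.45 p [0.512  0.3226 0.0259] F [-0.4  0.3 -3.8] w 0.573
[[ 0.     0.999  0.032]
 [ 0.     0.032 -0.999]
 [-1.     0.    -0.   ]]
```

```bash
python3 -m jog '6 0 0 0 0 0 40; 0 0 0 0 0 0 40';python3 -m jog '3 0 0 0 0 0 40; 0 0 0 0 0 0 40'
```

```text
t: 13.65
eef_pos: [0.513, 0.3234, 0.0208]
tool_rot: [0.508, 0.493, 0.508, -0.491]
contact_force: [0.5, 1.5, 0.6]
gripper_width: 0.573
t: 13.85
eef_pos: [0.5139, 0.3236, 0.0187]
tool_rot: [0.508, 0.494, 0.507, -0.49]
contact_force: [1.0, -0.5, 8.8]
gripper_width: 0.572
```

It's resting on the tray floor, so I'll open part way and rise.

```bash
python3 -m jog '-1 0 0 0 0 0 62; 0 0 0 0 0 0 62; 0 0 0 0 0 0 62; 0 0 0 0 0 0 62;-5 0 0 0 0 0 62'; python3 -m jog '-15 0 0 0 0 0 62; -30 0 0 0 0 0 62; -40 0 0 0 0 0 62; -45 0 0 0 0 0 62; -20 0 0 0 0 0 62'; python3 - <<'E'
from m import *
st()
for n in('wrist','side','scene'): snap(n,n+'9')
for f in('side9','scene9'):
    c,P,B=blobs(f,(20,120,100),(35,255,255),(.03,.12))
    for ce,s,m in B:
        if P[m][:,0].mean()<.6: print(f,'pad',ce.round(1),P[m].mean(0).round(4))
E
```

```text
t: 14.35
eef_pos: [0.5113, 0.322, 0.0219]
tool_rot: [0.508, 0.491, 0.508, -0.492]
contact_force: [0.7, 0.8, -0.3]
gripper_width: 0.722
t: 14.85
eef_pos: [0.5133, 0.324, 0.1782]
tool_rot: [0.508, 0.494, 0.508, -0.489]
contact_force: [0.6, 1.0, 0.8]
gripper_width: 0.727
t 14.85 p [0.5133 0.324  0.1782] F [0.6 1.  0.8] w 0.727
[[ 0.006  0.999  0.032]
 [ 0.004  0.032 -0.999]
 [-1.     0.006 -0.004]]
side9 pad [236.3 159.9] [0.4827 0.1331 0.0897]
side9 pad [246.8 189.4] [0.4913 0.0031 0.085 ]
side9 pad [260.2 222.2] [ 0.5028 -0.1256  0.0847]
scene9 pad [199.4 111.3] [ 0.3089 -0.5346  0.0586]
scene9 pad [231.2 174.2] [ 0.5063 -0.1155  0.0827]
scene9 pad [262.8 191.7] [0.495  0.0128 0.0833]
scene9 pad [298.7 210.4] [0.4839 0.1422 0.088 ]
```

View pics/wrist9.png

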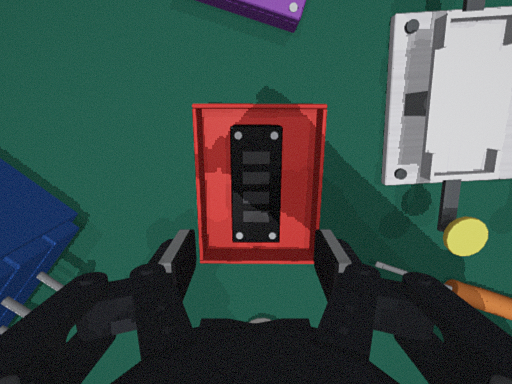

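View pics/side9.png

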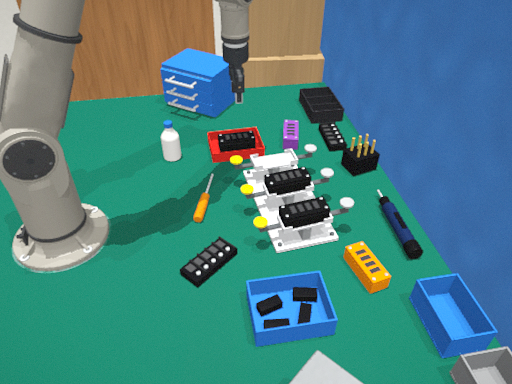

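View pics/scene9.png

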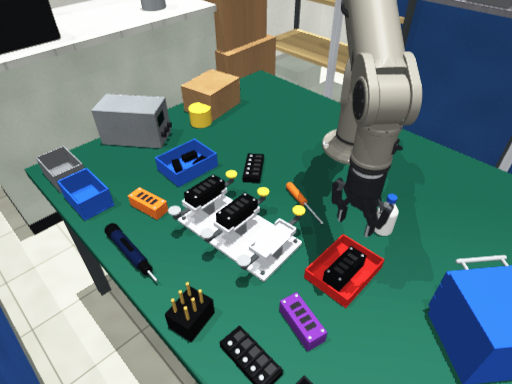

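The housing lies inside the tray (wrist view centre (257,183)). Pads 2 and 3 sit about 5 mm low, roughly 0.04 rad, which is within the stated 0.08. One flatness and bystander check, then I'll hand in.

```bash
python3 - <<'E'
from m import *
c,P,B=blobs('wrist9',(0,0,0),(180,255,60),(.025,.07),400)
for ce,s,m in B:
    q=P[m]
    if .4<q[:,0].mean()<.62 and .25<q[:,1].mean()<.4:
        q=q[q[:,2]>.04]; A=np.c_[q[:,:2],np.ones(len(q))]; print(len(q),q.mean(0).round(4),np.linalg.lstsq(A,q[:,2],rcond=None)[0].round(3),cv2.minAreaRect((q[:,:2]*1000).astype('float32')))
for a,b in(('side0','side9'),):
    A=load(a);B=load(b);cc={k:A[k] for k in('fx','fy','cx','cy','T')}
    D=cv2.absdiff(A['p'],B['p']).max(2)
    for n,(u0,u1,v0,v1) in dict(strip=(178,240,236,286),driver=(190,218,172,222),flask=(158,184,120,162)).items(): print(n,np.median(D[v0:v1,u0:u1]),(D[v0:v1,u0:u1]>60).mean().round(3))
bot.hand_in()
E
```

```text
5189 [0.515  0.3241 0.0462] [-0.    -0.001  0.047] ((509.482177734375, 324.0156555175781), (117.77481079101562, 49.35610580444336), 1.753862977027893)
strip 4.0 0.0
driver 28.0 0.013
flask 4.0 0.0
the job is handed in; nothing more can be done
```

I found the rattler in cradle 1, moved it to the red tray, and handed the job in at about 15 s of the 72 s allowed. No verdict was reported.

- **Test:** I pressed pads 3, 2 and 1 in turn to their stops, held each for at least half a second and let go. Cradles 3 and 2 swung back. Cradle 1 stayed at its stop, with its pad still 57 mm above the bench a second later.
- **Placing:** I gripped housing 1 at its tilt, lifted it, levelled it and set it in the tray. The last check shows it flat and right side up, with its top at 46 mm and its centre about 6 mm from the tray's centre.
- **Sound housings:** Both are still in their cradles but not perfectly level. Their pads read about 5 mm low, roughly 0.04 to 0.05 rad, which is within the stated 0.08.
- **Bystanders:** The strip and flask look unchanged. The patch of image around the screwdriver got darker overall, probably from the arm's shadow, and showed no displacement.
- **Forces:** The highest wrist force I read was about 43 N, from the fingertips on pad 2 at its stop; the limit is 120 N. Only the fingertips touched anything there, not the gripper's body.
- **Camera disagreement:** The scene and side cameras differed by up to 10 mm in y, so I used the wrist camera for the final positions.

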